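# Fit the long cover on the gear housing's two dowel pins

## Robot

A 7-joint arm with a two-finger parallel gripper is mounted at the origin on the work surface. World frame = base frame: x ahead of the robot, y to its left, z up, the work surface at z = 0. Lengths are in m, angles in rad, forces in N, time in s.
With the tool pointing down it reaches from about 0.4 to 0.875 m from the base axis. Payload 19.3 kg.
Tool frame: the origin (TCP) lies midway between the tips of the shut fingers; the grasp point (between the pads) lies 19 mm behind it; z points along the fingers, y is the line along which they close (so a half turn about z gives the same grasp; the last joint's range is limited). The gripper opens to 85 mm and grips with 20 to 120 N. Pads are 22 mm wide; open, the fingers measure 114 mm over their backs; the gripper's body (76 mm by 85 mm) begins 54 mm behind the grasp point. The pads swing forward as they close: fully open they stand 13 mm farther back than shut.
Start: joints at [1.111, 0.521, -0.036, 1.599, 0.021, 1.021, -0.113], TCP at [0.237, -0.578, 0.231] pointing down, gripper open.
Joint ranges: [-2.91, 2.91], [-0.3, 2.13], [-1.5, 1.42], [0.17, 2.43], [-1.26, 4.41], [0.16, 1.93], [-2.52, 2.52]. Speed limits (rad/s): [1.89, 1.89, 2.39, 2.39, 3.01, 3.01, 3.01].

## Interface

Orientations are given as [roll, pitch, yaw] about the fixed x, y, z axes, in that order (R = Rz(yaw) Ry(pitch) Rx(roll)).
In Python, from workcell import bot gives the robot as it stands.
- The arm moves only by the tool move_arm, never from a script. Its argument "series" is a list of rows, each a list of 3 entries, a list of its own where there are three numbers: the shift along the tool's x, y, z in cm, then the turn, a rotation vector about the tool's x, y, z in rad, then the opening in per cent of the stroke, from 0 (shut) to 100 (fully open). A call has 1 to 20 rows; each row is the pose to reach, as a shift and turn from the pose commanded when the call began, along the tool's axes at that moment; what a row does not reach only later rows make up. A row lasts 1/12 s, in which the tool goes at most 41.7 mm and 7.16 degrees, less where a joint would pass 70% of its speed; a pose out of reach is approached as far as the arm can. A call with a gripper value outside its range is refused whole. The fingers move at their own pace and stop on an object; "squeeze" is the grip in N (left out, the last holds). Time passes only in rows, so rows that repeat a pose let the fingers close. It gives the time, the measured TCP pose, the force, the opening and the grip force at its end, in the units of the state.
- bot.observe(): the state, without advancing time (a new reading comes with each control period).
- bot.grab_frame(name): name is "scene" or "top"; returns (picture, depth): 420x560x3 uint8, red, green, blue; 420x560 float32, m along the optical axis (not along the pixel's ray), 0 where there is no reading.
- bot.camera_params(name): a dict with "fovy" (degrees; the focal length in pixels is half the picture's height over the tangent of half this angle, whatever the lens; pixels are square), "cx", "cy" (the principal point, pixels), "dist_coeffs" ([k1, k2, p1, p2, k3] as OpenCV has them; the pictures are not rectified), "R" (3x3) and "t" (3): a world point X has camera coordinates R X + t. Camera axes: x right, y down, z forward; pixel columns grow to the right and rows downward; lengths in m; the calibration is good to about 2 mm. A picture is of the moment at which its call begins. camera_params takes no time and is no camera call.
- bot.job_done(): hands the job in; it is judged then, once.
Trained networks look in the newest picture that a camera, given by its name, has taken for a name from the list of things; names that differ only in an ending like _2 or _b are one class to them, and where a whole thing is asked for, a point or a joint stands for the part that bears it (a point fixed in the world has none). Each returns a list of dicts, best first, with "conf" (0 to 1); they miss things now and then, are a little off and sometimes report something else, mostly with a low value. They report only what shows in the picture. A call takes as long as a camera call. They do not tell look-alikes from the thing itself.
- bot.find_in(camera, thing): "bbox" ([left, top, right, bottom] in pixels, round what is visible of it).
- bot.trace(camera, thing): "mask" (420x560 bool, what is visible of it) and "bbox" ([left, top, right, bottom] in pixels, round what is visible of it).
The state is a dict: "clock": time; "qpos": joint angles; "qd": joint speeds; "joint_efforts": joint torques, N m; "position": TCP position; "tool_rot": TCP orientation; "force": force on the tool from outside, world axes, zero at the start; "moment": the same for the moment, N m; "grip_width": finger opening in m; "finger_force": force on a finger pad.
Only numpy, scipy, OpenCV 4.12 (cv2) and the standard library are available. Lean on these libraries where they do the work, as an engineer would, in place of code of your own. Each camera call takes 0.05 s, during which the arm holds its last target. There are 200 camera calls.

## Task

Close the open gear housing on the machine bed with the long flat cover: pick the cover up by its bridge handle and lower it so that both upright dowel pins come up through its two holes together, until it lies flat and fully home on the housing's rim, then let go. Do not let it drop on, and leave the short cover where it lies.

Things in the scene. Friction and masses are not known exactly. Their poses are not given: they have to be found in the camera images.
- housing: Fixed open-topped gear housing: blue casting with a bare metal rim, gears in its cavity, 110 x 200 mm, 60 mm high. Origin: centre of its underside, on the bed; z up, y along its length. The seat is the flat rim, z = 60 mm. Two upright steel dowel pins stand on the rim at x = 0, y = +68 and -68 mm: 14 mm in diameter, 28 mm tall, the upper half tapering to a 4 mm tip.
- cover: Long cover, loose on the bed: aluminium plate 100 x 190 mm, 8 mm thick, about 0.45 kg. Origin: centre of the plate's underside; z up, y along its length. Two 28 mm through holes at x = 0, y = +68 and -68 mm; either way round fits. On top a dark steel bridge handle: bar along y, 80 mm long, 14 mm thick in x, from z = 42 to 58 mm, on a post at each end, open beneath.
- short_cover: The short cover of another housing, to be left alone: the same kind of plate, 100 x 132 mm, 8 mm thick, two 28 mm holes at y = +46 and y = -46 mm, and a like handle only 50 mm long. Origin: centre of its underside; y along its 132 mm length. It lies loose on the bed.
Mind the look-alikes: they are no part of the job. Leave any red look-alike of the cover alone.

How it is judged:
By the outcome, as a careful person would: the job done as asked, in the order asked, and still so for the second after the job is handed in, with the robot touching nothing.
It also fails if it takes over 51 s, if anything falls off the work surface, if the arm or the gripper's body presses on something with over 40 N, if the wrist force passes 120 N, or if a joint passes its speed limit or range.

## Working session

There is one attempt and no reset: what is moved stays moved. The work goes in short steps, Python scripts to look and compute and a tool call to move; the robot and the scene stay as the last step left them, time stands still between calls to the robot, and variables do not carry over. Pictures are saved under pics/ and viewed, at most 10 in all, crops included, and the job is handed in when it is done.

Besides the shell and the picture viewer there is one more tool, called after "Call:" by a JSON object that holds its "name" and its "arguments". move_arm: Moves the arm, as the interface text tells. Its arguments: {"type":"object","properties":{"series":{"type":"array"},"squeeze":{"type":"number"}},"required":["series"]}

```bash
mkdir -p pics; ls; python3 - <<'E'
from workcell import bot
import cv2,numpy as np
o=bot.observe();print({k:np.round(v,3) for k,v in o.items()})
ims=[]
for n in("top","scene"):
    p,d=bot.grab_frame(n);cv2.imwrite(f"pics/{n}0.png",p[:,:,::-1]);np.save(f"pics/{n}0.npy",d)
    c=bot.camera_params(n);print(n,{k:np.round(v,4).tolist() for k,v in c.items()})
    for t in("housing","cover","short_cover"):
        print(n,t,[(round(r["conf"],2),np.round(r["bbox"]).tolist()) for r in bot.find_in(n,t)])
E
```

```text
pics
{'clock': np.float64(0.0), 'qpos': array([ 1.111,  0.522, -0.036,  1.6  ,  0.021,  1.021, -0.113]), 'qd': array([-0.001, -0.   , -0.   ,  0.   , -0.   , -0.001, -0.001]), 'joint_efforts': array([ 0.0000e+00, -9.2711e+01,  1.9800e+00, -3.6995e+01,  1.8000e-02,
        8.0000e-03,  0.0000e+00]), 'position': array([ 0.237, -0.578,  0.231]), 'tool_rot': array([-3.14,  0.  ,  0.39]), 'force': array([-0.622, -0.44 ,  0.082]), 'moment': array([-0.043,  0.006,  0.005]), 'finger_force': np.float64(0.0), 'grip_width': np.float64(0.086)}
top {'fovy': 54.1442, 'cx': 274.963, 'cy': 210.6329, 'dist_coeffs': [-0.0731, 0.0, 0.0, 0.0, 0.0], 'R': [[-0.0068, -1.0, -0.003], [-0.9936, 0.0071, -0.1128], [0.1128, 0.0022, -0.9936]], 't': [0.1045, 0.4304, 1.0694]}
top housing [(0.82, [388.0, 158.0, 475.0, 230.0])]
top cover [(0.94, [272.0, 194.0, 348.0, 255.0]), (0.82, [165.0, 270.0, 234.0, 317.0]), (0.75, [85.0, 116.0, 136.0, 188.0]), (0.62, [148.0, 181.0, 228.0, 242.0])]
top short_cover [(0.57, [284.0, 127.0, 342.0, 172.0])]
scene {'fovy': 46.6701, 'cx': 282.2924, 'cy': 212.9615, 'dist_coeffs': [-0.0309, 0.0, 0.0, 0.0, 0.0], 'R': [[0.799, 0.6013, 0.0082], [0.5065, -0.6655, -0.5483], [-0.3242, 0.4422, -0.8363]], 't': [-0.4278, -0.1255, 1.4633]}
scene housing [(0.91, [131.0, 302.0, 228.0, 387.0])]
scene cover [(0.97, [207.0, 210.0, 279.0, 269.0]), (0.71, [292.0, 148.0, 365.0, 194.0]), (0.7, [233.0, 116.0, 291.0, 168.0]), (0.57, [378.0, 128.0, 444.0, 180.0])]
scene short_cover [(0.93, [276.0, 255.0, 330.0, 309.0])]
```

View pics/top0.png

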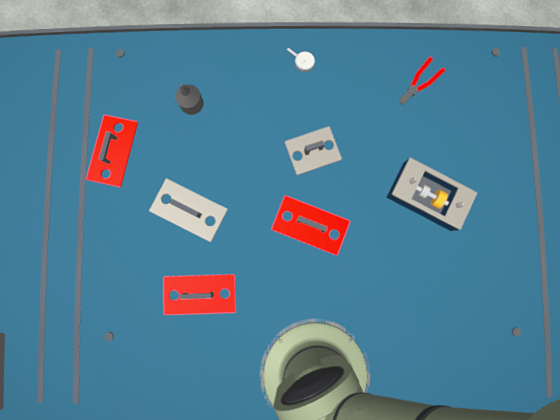

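View pics/scene0.png

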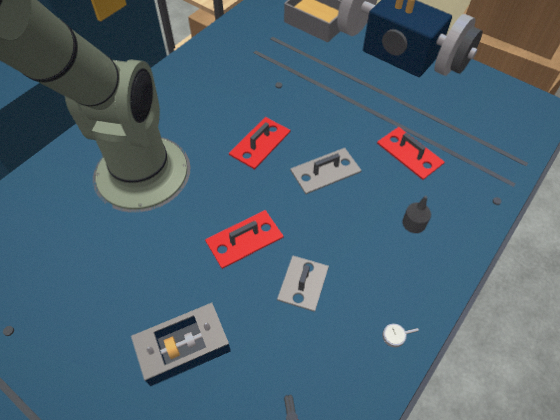

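The top view shows five plates. The grey long plate at (188,210), with holes at (166,199) and (210,220), fits the cover. The grey one at (313,150) is the short cover, and those at (111,150), (311,225) and (199,294) are red look-alikes. The housing is at (432,194), with pins at about (413,180) and (460,205). In the scene view the cover is at (326,170) and the housing at (181,343).

```bash
cat > h.py <<'E'
from workcell import bot
import cv2,numpy as np
def cam(n):
    c=bot.camera_params(n);f=210/np.tan(np.radians(c["fovy"]/2))
    return np.array([[f,0,c["cx"]],[0,f,c["cy"]],[0,0,1]]),np.array(c["dist_coeffs"]),np.array(c["R"]),np.array(c["t"])
def onplane(n,uv,z):
    K,D,R,t=cam(n);u=cv2.undistortPoints(np.float64(uv).reshape(-1,1,2),K,D)[:,0]
    r=np.c_[u,np.ones(len(u))]@R;o=-R.T@t
    return o+r*((z-o[2])/r[:,2])[:,None]
def project(n,X):
    K,D,R,t=cam(n);return cv2.projectPoints(np.float64(X),cv2.Rodrigues(R)[0],t,K,D)[0][:,0]
def cloud(n,d,m):
    K,D,R,t=cam(n);m=m&(d>0);v,u=np.nonzero(m);q=cv2.undistortPoints(np.c_[u,v].astype(float).reshape(-1,1,2),K,D)[:,0]
    P=np.c_[q,np.ones(len(q))]*d[v,u][:,None];return (P-t)@R,np.c_[u,v]
def rect(P):
    (c,s,a)=cv2.minAreaRect(P[:,:2].astype(np.float32)*1000)
    b=cv2.boxPoints((c,s,a));e=[b[1]-b[0],b[2]-b[1]];l=max(e,key=np.linalg.norm)
    return np.array(c)/1000,np.sort(s),np.degrees(np.arctan2(l[1],l[0]))%180
E
cat > m.py <<'E'
from h import *
for n in("top","scene"):
    p,d=bot.grab_frame(n)
    for t,z in(("cover",.008),("housing",.06)):
        for r in bot.trace(n,t):
            m=np.array(r["mask"]);v,u=np.nonzero(m)
            if t=="cover":
                px=np.median(p[m],0)
                if px[0]>1.6*px[1]: continue
            P,uv=cloud(n,d,m)
            k=np.abs(P[:,2]-z)<.006
            Q=onplane(n,uv[k] if t=="housing" else np.c_[u,v],z)
            c,s,a=rect(Q);print(n,t,round(r["conf"],2),"zmed",P[:,2][k].mean().round(4),"c",c.round(4),"size",s.round(1),"long axis deg",a.round(2), "bbox",np.round(r["bbox"]))
            hi=P[:,2]>z+(.03 if t=="cover" else .012)
            if hi.sum()>4:
                H=P[hi];print("   high n",hi.sum(),H.mean(0).round(4),"z max",H[:,2].max().round(4),rect(H))
E
python3 m.py; python3 - <<'E'
import cv2
a=cv2.imread('pics/top0.png')
b=cv2.resize(a[165:255,130:245],None,fx=3.4,fy=3.4,interpolation=2);c=cv2.resize(a[145:235,375:490],None,fx=3.4,fy=3.4,interpolation=2)
cv2.imwrite('pics/crop1.png',cv2.hconcat([b,c]))
E
```

```text
top cover 0.95 zmed 0.0081 c [0.4387 0.3382] size [101.1 196.2] long axis deg 63.12 bbox [150. 180. 227. 240.]
   high n 171 [0.4372 0.336  0.0576] z max 0.0635 (array([0.43810263, 0.33782196]), array([12.81796837, 80.93230438]), np.float32(63.376625))
top housing 0.83 zmed 0.0598 c [ 0.4705 -0.3147] size [112.7 203. ] long axis deg 62.09 bbox [388. 158. 478. 232.]
   high n 45 [ 0.4697 -0.3151  0.0797] z max 0.0896 (array([ 0.47103513, -0.3149256 ]), array([ 11.93968964, 147.32058716]), np.float32(61.687035))
scene cover 0.98 zmed 0.0078 c [0.442  0.3376] size [105.5 192.1] long axis deg 63.11 bbox [292. 150. 365. 192.]
   high n 174 [0.4433 0.336  0.0534] z max 0.0644 (array([0.4422424 , 0.33875015]), array([18.77285385, 80.39256287]), np.float32(60.02194))
scene housing 0.75 zmed 0.0596 c [ 0.4751 -0.3152] size [113.3 200.5] long axis deg 61.94 bbox [131. 302. 231. 388.]
   high n 59 [ 0.4731 -0.3214  0.0795] z max 0.0884 (array([ 0.47520685, -0.31620316]), array([ 11.13834095, 149.10501099]), np.float32(61.49529))
```

View pics/crop1.png

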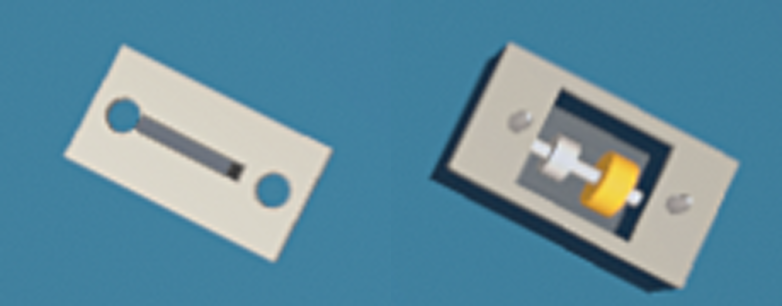

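The crop confirms the cover: a grey long plate with two holes and a long handle (left), and the housing with both pins standing (right). The sizes and heights match what was given. Next, the moves.

```bash
cat > go.py <<'E'
from h import *
import sys
from scipy.spatial.transform import Rotation as Ro
def rel(*wps):
    o=bot.observe();R=Ro.from_euler('xyz',o["tool_rot"])
    print("at",np.round(o["position"],4),np.round(o["tool_rot"],3),"F",np.round(o["force"],1),"clk",round(o["clock"],2))
    for x,y,z,yaw in wps:
        T=Ro.from_euler('xyz',[np.pi,0,np.radians(yaw)])
        print((x,y,z,yaw),"shift cm",np.round(R.inv().apply(np.array([x,y,z])-o["position"])*100,2),"rot",np.round((R.inv()*T).as_rotvec(),3))
E
python3 -c "
from go import *
rel((.5,-.2,.28,45),(.44,.338,.2,63.1))"
```

```text
at [ 0.2375 -0.5781  0.2313] [-3.142  0.     0.39 ] F [-0.   0.5  0.4] clk 0.7
(0.5, -0.2, 0.28, 45) shift cm [ 38.65 -25.    -4.87] rot [-0.    -0.    -0.396]
(0.44, 0.338, 0.2, 63.1) shift cm [ 53.54 -77.05   3.13] rot [-0.    -0.    -0.712]
```

Call:
{"name": "move_arm", "arguments": {"series": [[[38.6,-25,-4.9],[0,0,-0.4],100],[[38.6,-25,-4.9],[0,0,-0.4],100],[[38.6,-25,-4.9],[0,0,-0.4],100],[[38.6,-25,-4.9],[0,0,-0.4],100],[[38.6,-25,-4.9],[0,0,-0.4],100],[[38.6,-25,-4.9],[0,0,-0.4],100],[[38.6,-25,-4.9],[0,0,-0.4],100],[[38.6,-25,-4.9],[0,0,-0.4],100],[[38.6,-25,-4.9],[0,0,-0.4],100],[[38.6,-25,-4.9],[0,0,-0.4],100],[[38.6,-25,-4.9],[0,0,-0.4],100],[[53.5,-77,3.1],[0,0,-0.712],100],[[53.5,-77,3.1],[0,0,-0.712],100],[[53.5,-77,3.1],[0,0,-0.712],100],[[53.5,-77,3.1],[0,0,-0.712],100],[[53.5,-77,3.1],[0,0,-0.712],100],[[53.5,-77,3.1],[0,0,-0.712],100],[[53.5,-77,3.1],[0,0,-0.712],100],[[53.5,-77,3.1],[0,0,-0.712],100],[[53.5,-77,3.1],[0,0,-0.712],100]]}}

```text
clock: 2.37
position: [0.4575, 0.1672, 0.2256]
tool_rot: [3.141, -0.0, 1.101]
force: [1.1, 0.4, -0.6]
grip_width: 0.0853
finger_force: 0.0
```

```bash
python3 -c "
from go import *
rel((.44,.338,.2,63.1),(.44,.338,.1,63.1))"
```

```text
at [0.4575 0.1672 0.2256] [ 3.141 -0.     1.101] F [ 1.1  0.4 -0.6] clk 2.37
(0.44, 0.338, 0.2, 63.1) shift cm [14.44 -9.29  2.56] rot [ 0.001 -0.     0.   ]
(0.44, 0.338, 0.1, 63.1) shift cm [14.44 -9.3  12.56] rot [ 0.001 -0.     0.   ]
```

Call:
{"name": "move_arm", "arguments": {"series": [[[14.4,-9.3,2.6],[0,0,0],100],[[14.4,-9.3,2.6],[0,0,0],100],[[14.4,-9.3,2.6],[0,0,0],100],[[14.4,-9.3,2.6],[0,0,0],100],[[14.4,-9.3,2.6],[0,0,0],100],[[14.4,-9.3,12.6],[0,0,0],100],[[14.4,-9.3,12.6],[0,0,0],100],[[14.4,-9.3,12.6],[0,0,0],100],[[14.4,-9.3,12.6],[0,0,0],100]]}}

```text
clock: 3.12
position: [0.4385, 0.3345, 0.096]
tool_rot: [-3.139, 0.005, 1.102]
force: [-0.5, -0.5, 0.2]
grip_width: 0.0856
finger_force: 0.0
```

```bash
python3 -c "
from go import *
rel((.44,.338,.1,63.1),(.44,.338,.03,63.1))"
```

```text
at [0.4385 0.3345 0.096 ] [-3.139  0.005  1.102] F [-0.5 -0.5  0.2] clk 3.12
(0.44, 0.338, 0.1, 63.1) shift cm [ 0.38 -0.02 -0.4 ] rot [-0.002  0.005  0.001]
(0.44, 0.338, 0.03, 63.1) shift cm [ 0.41 -0.01  6.6 ] rot [-0.002  0.005  0.001]
```

Call:
{"name": "move_arm", "arguments": {"series": [[[0.3,0,3],[0,0,0],100],[[0.3,0,5],[0,0,0],100],[[0.3,0,6.4],[0,0,0],100],[[0.3,0,6.4],[0,0,0],100],[[0.3,0,6.4],[0,0,0],100],[[0.3,0,6.4],[0,0,0],100]]}}

```text
clock: 3.62
position: [0.4423, 0.3391, 0.0373]
tool_rot: [3.141, -0.002, 1.101]
force: [-0.2, -0.0, -0.8]
grip_width: 0.086
finger_force: 0.0
```

```bash
python3 -c "
from go import *
rel((.44,.338,.03,63.1))"
```

```text
at [0.4423 0.3391 0.0373] [ 3.141e+00 -2.000e-03  1.101e+00] F [-0.2 -0.  -0.8] clk 3.62
(0.44, 0.338, 0.03, 63.1) shift cm [-0.21 -0.15  0.73] rot [ 0.001 -0.002  0.   ]
```

Go down 7 mm more and close.

Call:
{"name": "move_arm", "arguments": {"series": [[[-0.2,-0.1,0.7],[0,0,0],100],[[-0.2,-0.1,0.7],[0,0,0],100],[[-0.2,-0.1,0.7],[0,0,0],60],[[-0.2,-0.1,0.7],[0,0,0],30],[[-0.2,-0.1,0.7],[0,0,0],10],[[-0.2,-0.1,0.7],[0,0,0],0],[[-0.2,-0.1,0.7],[0,0,0],0],[[-0.2,-0.1,0.7],[0,0,0],0],[[-0.2,-0.1,0.7],[0,0,0],0],[[-0.2,-0.1,0.7],[0,0,0],0],[[-0.2,-0.1,0.7],[0,0,0],0],[[-0.2,-0.1,0.7],[0,0,0],0]], "squeeze": 80}}

```text
clock: 4.62
position: [0.4397, 0.3373, 0.0289]
tool_rot: [3.142, -0.0, 1.102]
force: [-1.3, -0.9, 5.5]
grip_width: 0.0124
finger_force: 78.8
```

Call:
{"name": "move_arm", "arguments": {"series": [[[0,0,-0.7],[0,0,0],0],[[0,0,-2],[0,0,0],0],[[0,0,-4],[0,0,0],0],[[0,0,-7],[0,0,0],0],[[0,0,-10],[0,0,0],0],[[0,0,-13],[0,0,0],0],[[0,0,-15],[0,0,0],0],[[0,0,-16],[0,0,0],0],[[0,0,-16],[0,0,0],0],[[0,0,-16],[0,0,0],0],[[0,0,-16],[0,0,0],0]]}}

```text
clock: 5.53
position: [0.4392, 0.3366, 0.1873]
tool_rot: [-3.141, 0.002, 1.102]
force: [0.2, -0.0, -4.7]
grip_width: 0.0128
finger_force: 78.6
```

```bash
python3 -c "
from go import *
rel((.55,0,.2,62),(.4725,-.315,.2,62))
for n in('top','scene'):
    p,d=bot.grab_frame(n);cv2.imwrite(f'pics/{n}1.png',p[:,:,::-1])
"
```

```text
at [0.4392 0.3366 0.1873] [-3.141e+00  2.000e-03  1.102e+00] F [ 0.2 -0.  -4.7] clk 5.53
(0.55, 0, 0.2, 62) shift cm [-25.02  25.09  -1.24] rot [-0.001  0.002  0.02 ]
(0.4725, -0.315, 0.2, 62) shift cm [-56.62  32.42  -1.19] rot [-0.001  0.002  0.02 ]
```

View pics/scene1.png

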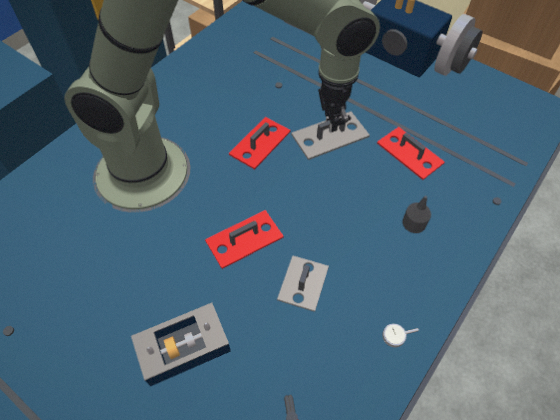

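The scene picture shows the cover held level at (330,134), with the rest undisturbed. Carrying it across.

Call:
{"name": "move_arm", "arguments": {"series": [[[-1,0.6,0],[0,0,0],0],[[-3,1.7,0],[0,0,0],0],[[-6,3.4,-1],[0,0,0],0],[[-9.5,5.4,-1.2],[0,0,0],0],[[-13,7.4,-1.2],[0,0,0],0],[[-16.5,9.4,-1.2],[0,0,0.01],0],[[-20,11.5,-1.2],[0,0,0.01],0],[[-23.5,13.5,-1.2],[0,0,0.01],0],[[-27,15.5,-1.2],[0,0,0.02],0],[[-30.5,17.5,-1.2],[0,0,0.02],0],[[-34,19.5,-1.2],[0,0,0.02],0],[[-37.5,21.5,-1.2],[0,0,0.02],0],[[-41,23.5,-1.2],[0,0,0.02],0],[[-44.5,25.5,-1.2],[0,0,0.02],0],[[-48,27.5,-1.2],[0,0,0.02],0],[[-51,29.2,-1.2],[0,0,0.02],0],[[-53.5,30.7,-1.2],[0,0,0.02],0],[[-55.5,31.8,-1.2],[0,0,0.02],0],[[-56.6,32.4,-1.2],[0,0,0.02],0],[[-56.6,32.4,-1.2],[0,0,0.02],0]]}}

```text
clock: 7.3
position: [0.4717, -0.3169, 0.1996]
tool_rot: [-3.14, 0.001, 1.078]
force: [-0.5, 0.1, -4.5]
grip_width: 0.0127
finger_force: 78.6
```

Call:
{"name": "move_arm", "arguments": {"series": [[[0,0,0],[0,0,0],0],[[0,0,0],[0,0,0],0],[[0,0,0],[0,0,0],0]]}}

```text
clock: 7.55
position: [0.473, -0.3129, 0.2005]
tool_rot: [-3.141, -0.0, 1.083]
force: [-0.1, -0.5, -5.4]
grip_width: 0.0129
finger_force: 78.6
```

```bash
cat > look.py <<'E'
from go import *
import sys
o=bot.observe();tag=sys.argv[1];zp=o["position"][2]-.0289+.008
print("plate top z expected",zp.round(4),"tcp",o["position"].round(4),"yaw",np.degrees(o["tool_rot"][2]).round(2),"F",o["force"].round(1),"grip",o["grip_width"].round(4))
for n in("top","scene"):
    p,d=bot.grab_frame(n);cv2.imwrite(f"pics/{n}{tag}.png",p[:,:,::-1])
    X=onplane(n,[[0,0]],0)
    P,uv=cloud(n,d,np.ones(d.shape,bool))
    near=(np.hypot(P[:,0]-o["position"][0],P[:,1]-o["position"][1])<.13)&(np.abs(P[:,2]-zp)<.007)
    m=np.zeros(d.shape,np.uint8);m[uv[near,1],uv[near,0]]=1
    Q=P[near];A=np.c_[Q[:,:2]-o["position"][:2],np.ones(len(Q))];pl=np.linalg.lstsq(A,Q[:,2],rcond=None)[0]
    q=onplane(n,uv[near],zp);print(n,near.sum(),"rect",rect(q),"tilt",pl[:2].round(3),"z",pl[2].round(4))
    im=cv2.cvtColor(p,cv2.COLOR_RGB2BGR);c=project(n,o["position"][None])[0].astype(int)
    x0,y0=np.clip(c-[70,70],0,[420,280]);cv2.imwrite(f"pics/{n}{tag}c.png",cv2.resize(im[y0:y0+140,x0:x0+140],None,fx=2.8,fy=2.8,interpolation=2));print("crop origin",x0,y0)
cv2.imwrite(f"pics/both{tag}.png",cv2.hconcat([cv2.imread(f"pics/{n}{tag}c.png") for n in("top","scene")]))
E
python3 look.py 2
```

```text
Traceback (most recent call last):
  File "look.py", line 4, in <module>
    print("plate top z expected",zp.round(4),"tcp",o["position"].round(4),"yaw",np.degrees(o["tool_rot"][2]).round(2),"F",o["force"].round(1),"grip",o["grip_width"].round(4))
                                                                                                                                                     ^^^^^^^^^^^^^^^^^^^^^
AttributeError: 'float' object has no attribute 'round'
```

```bash
sed -i 's/,"grip",o.*round(4))$/)/' look.py; python3 look.py 2
```

```text
plate top z expected 0.1796 tcp [ 0.473  -0.3129  0.2005] yaw 62.07 F [-0.1 -0.5 -5.4]
top 2248 rect (array([ 0.47177917, -0.31065656]), array([101.29553223, 193.37898254]), np.float32(61.76789)) tilt [-0.002  0.   ] z 0.1792
crop origin 386 112
scene 3184 rect (array([ 0.4773457 , -0.31100244]), array([103.941185  , 189.92709351]), np.float32(62.17457)) tilt [-0.002  0.005] z 0.1793
crop origin 98 245
```

View pics/both2.png

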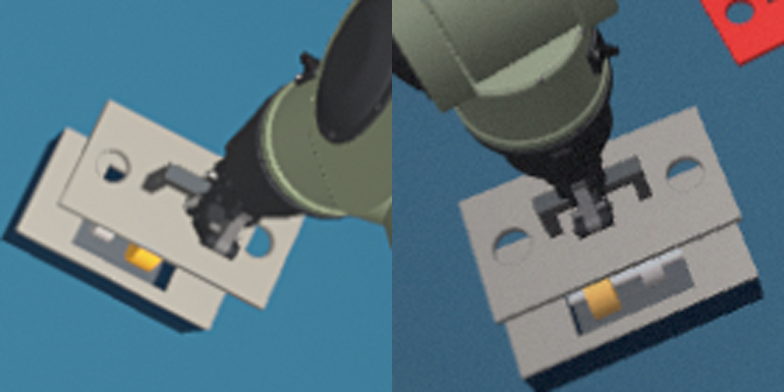

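The cover is held level over the housing, and both cameras say it needs about (-2, -4) mm. Moving to just above the pins.

```bash
python3 -c "
from go import *
rel((.4712,-.317,.126,62))"
```

```text
at [ 0.4731 -0.3132  0.2007] [-3.142 -0.     1.083] F [ 0.1 -0.2 -4.2] clk 7.65
(0.4712, -0.317, 0.126, 62) shift cm [-0.42  0.01  7.47] rot [-0.    -0.     0.001]
```

Call:
{"name": "move_arm", "arguments": {"series": [[[-0.2,0,1],[0,0,0],0],[[-0.4,0,3],[0,0,0],0],[[-0.4,0,5],[0,0,0],0],[[-0.4,0,6.6],[0,0,0],0],[[-0.4,0,7.5],[0,0,0],0],[[-0.4,0,7.5],[0,0,0],0],[[-0.4,0,7.5],[0,0,0],0],[[-0.4,0,7.5],[0,0,0],0]]}}

```text
clock: 8.32
position: [0.4715, -0.3178, 0.1263]
tool_rot: [3.141, 0.0, 1.082]
force: [-0.2, 0.5, -4.0]
grip_width: 0.0128
finger_force: 78.6
```

```bash
python3 look.py 3; python3 -c "
from go import *
rel((.4712,-.317,.0889,62))"
```

```text
plate top z expected 0.1054 tcp [ 0.4715 -0.3178  0.1263] yaw 61.98 F [-0.2  0.5 -4. ]
top 1947 rect (array([ 0.47022961, -0.31487366]), array([100.66516876, 192.8528595 ]), np.float32(61.663185)) tilt [0.002 0.   ] z 0.1051
crop origin 375 118
scene 2819 rect (array([ 0.47556555, -0.31577283]), array([103.28128052, 190.04139709]), np.float32(62.087044)) tilt [-0.001  0.004] z 0.1051
crop origin 102 259
at [ 0.4715 -0.3179  0.1265] [3.14  0.    1.082] F [ 0.5 -0.9 -3.6] clk 8.42
(0.4712, -0.317, 0.0889, 62) shift cm [ 0.07 -0.07  3.76] rot [ 0.001  0.    -0.   ]
```

View pics/both3.png

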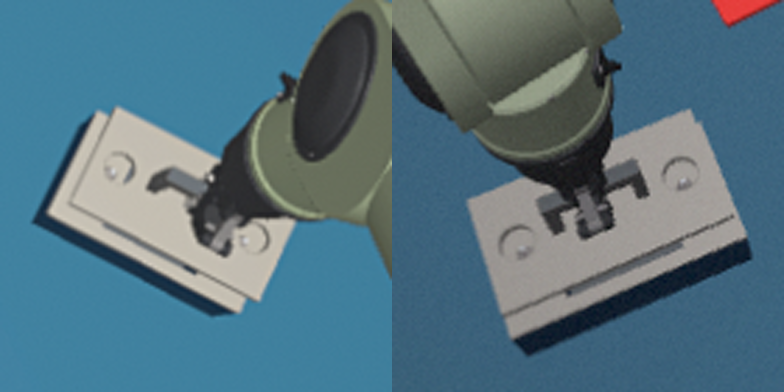

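The pin tips show in both holes in both views. The offset is under 1 mm, so I'm lowering gently.

Call:
{"name": "move_arm", "arguments": {"series": [[[0,0,0.5],[0,0,0],0],[[0,0,1],[0,0,0],0],[[0,0,1.4],[0,0,0],0],[[0,0,1.8],[0,0,0],0],[[0,0,2.2],[0,0,0],0],[[0,0,2.6],[0,0,0],0],[[0,0,2.9],[0,0,0],0],[[0,0,3.2],[0,0,0],0],[[0,0,3.3],[0,0,0],0],[[0,0,3.4],[0,0,0],0],[[0,0,3.4],[0,0,0],0]]}}

```text
clock: 9.33
position: [0.471, -0.3176, 0.0915]
tool_rot: [-3.141, -0.0, 1.082]
force: [-0.0, -0.3, -4.3]
grip_width: 0.0125
finger_force: 78.6
```

Call:
{"name": "move_arm", "arguments": {"series": [[[0,0,0.08],[0,0,0],0],[[0,0,0.16],[0,0,0],0],[[0,0,0.24],[0,0,0],0],[[0,0,0.24],[0,0,0],0]]}}

```text
clock: 9.67
position: [0.471, -0.3176, 0.0891]
tool_rot: [-3.142, 0.0, 1.082]
force: [0.1, 0.6, -4.0]
grip_width: 0.0126
finger_force: 78.6
```

Call:
{"name": "move_arm", "arguments": {"series": [[[0,0,0.05],[0,0,0],0],[[0,0,0.1],[0,0,0],0],[[0,0,0.1],[0,0,0],0]]}}

```text
clock: 9.92
position: [0.4711, -0.3177, 0.0889]
tool_rot: [3.141, 0.0, 1.082]
force: [-4.6, 2.1, 9.4]
grip_width: 0.0126
finger_force: 80.6
```

Contact came at exactly the expected height. Releasing and checking.

Call:
{"name": "move_arm", "arguments": {"series": [[[0,0,0],[0,0,0],5],[[0,0,0],[0,0,0],20],[[0,0,0],[0,0,0],50],[[0,0,0],[0,0,0],80],[[0,0,0],[0,0,0],100],[[0,0,0],[0,0,0],100],[[0,0,0],[0,0,0],100],[[0,0,-1],[0,0,0],100],[[0,0,-3],[0,0,0],100],[[0,0,-6],[0,0,0],100],[[0,0,-10],[0,0,0],100],[[0,0,-14],[0,0,0],100],[[0,0,-18],[0,0,0],100],[[0,0,-20],[0,0,0],100],[[8,8,-20],[0,0,0],100],[[8,8,-20],[0,0,0],100],[[8,8,-20],[0,0,0],100],[[8,8,-20],[0,0,0],100]]}}

```text
clock: 11.42
position: [0.5838, -0.2806, 0.2884]
tool_rot: [3.141, -0.003, 1.087]
force: [0.5, 0.0, 0.3]
grip_width: 0.0855
finger_force: 0.0
```

```bash
python3 - <<'E'
from h import *
o=bot.observe();print(o["position"],o["grip_width"],o["clock"])
c0=np.array([.4725,-.315])
for n in("top","scene"):
    p,d=bot.grab_frame(n);im=p[:,:,::-1]
    P,uv=cloud(n,d,np.ones(d.shape,bool))
    k=(np.hypot(*(P[:,:2]-c0).T)<.12)&(np.abs(P[:,2]-.068)<.006);Q=P[k]
    A=np.c_[Q[:,:2]-c0,np.ones(len(Q))];print(n,k.sum(),np.linalg.lstsq(A,Q[:,2],rcond=None)[0].round(4),rect(onplane(n,uv[k],.068)))
    x,y=project(n,[[*c0,.06]])[0].astype(int);x=min(max(x-70,0),420);y=min(max(y-70,0),280)
    cv2.imwrite(f"pics/f{n}.png",cv2.resize(im[y:y+140,x:x+140],None,fx=2.8,fy=2.8))
cv2.imwrite("pics/final.png",cv2.hconcat([cv2.imread("pics/ftop.png"),cv2.imread("pics/fscene.png")]))
E
```

```text
[ 0.58380065 -0.28056679  0.28839084] 0.08552540475824529 11.4167
top 2389 [ 0.0016 -0.0017  0.0676] (array([ 0.46957162, -0.3122442 ]), array([109.17888641, 199.90512085]), np.float32(61.899933))
scene 2706 [-0.0027  0.0052  0.0674] (array([ 0.47330017, -0.32343042]), array([109.69939423, 180.89768982]), np.float32(61.77413))
```

View pics/final.png

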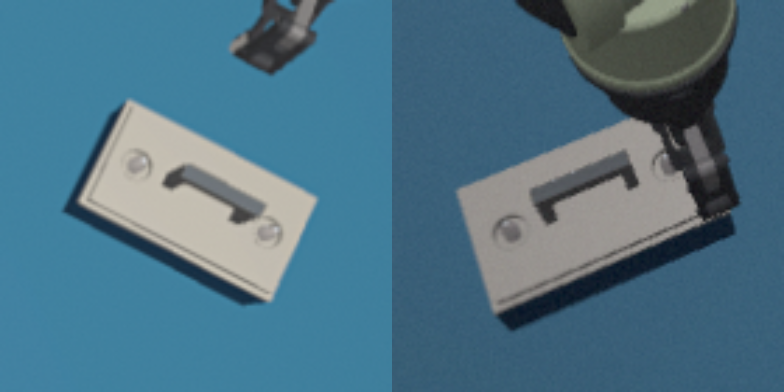

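The cover lies flat, with its top at 0.0675 m (0.068 expected). Both pins show through the holes and the gripper is clear.

```bash
python3 -c "
from workcell import bot
print(bot.job_done())"
```

```text
the job is handed in; nothing more can be done
None
```

The long cover is seated flat and fully home on the housing rim with both dowel pins up through its holes, released with the gripper clear; I did not touch the short cover or the red look-alikes, and the job was handed in at about 11.5 s of the 51 s allowed.

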